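# Square a profile and its drill template into the corner stops

## Robot

A 6-joint arm with a two-finger parallel gripper is mounted at the origin on the work surface. World frame = base frame: x ahead of the robot, y to its left, z up, the work surface at z = 0. Lengths are in m, angles in rad, forces in N, time in s.
With the tool pointing down it reaches from about 0.35 to 0.975 m from the base axis. Payload 4.9 kg.
Tool frame: the origin (TCP) lies on the centre line of the jaws, within the pads' length; the fingertips stand ctrl.tcp_to_tips ahead of it and the grasp point (between the pads) lies 3 mm ahead of it (ctrl.tcp_to_tips is the distance from the TCP to the fingertips, in m); z points along the fingers, y is the direction in which the jaws open and shut (so a half turn about z gives the same grasp; the last joint's range is limited). The gripper opens to 85 mm and grips with 20 to 120 N. Pads are 22 mm wide; open, the fingers measure 114 mm over their backs; the gripper's body (76 mm by 85 mm) begins 54 mm behind the grasp point. The pads swing forward as they close: fully open they stand 13 mm farther back than shut.
Start: joints at [1.218, 0.053, 1.613, -0, 1.476, -0.119], TCP at [0.145, 0.608, 0.253] pointing down, gripper open.
Joint ranges: [-3.01, 3.01], [-1.01, 2.22], [0.06, 2.58], [-1.02, 4.17], [0.09, 2.62], [-3.14, 3.14]. Speed limits (rad/s): [2.57, 2.57, 3.14, 3.14, 3.14, 3.14].

## Interface

Orientations are given as a rotation vector (axis times angle).
In Python, from station import ctrl, vision gives the robot as it stands.
- The arm moves only by the tool jog_arm, never from a script. Its argument "deltas" is a list of rows, each a list of 7 numbers: the turn, a rotation vector about the tool's x, y, z in rad, then the shift along the tool's x, y, z in cm, then the opening, from 0 (shut) to 1 (fully open). A call has 1 to 12 rows; each row shifts and turns the commanded pose from where the row before left it, along the tool's axes as they then stand; what a row does not reach is not made up. A row lasts 1/12 s, in which the tool goes at most 41.7 mm and 7.16 degrees, less where a joint would pass 70% of its speed; a pose out of reach is approached as far as the arm can. A call with a gripper value outside its range is refused whole. The fingers move at their own pace and stop on an object; "grip_force" is the grip in N (left out, the last holds). Time passes only in rows, so rows that do not move let the fingers close. It gives the time, the measured TCP pose, the force and the opening at its end, in the units of the state.
- ctrl.get_obs(): the state, without advancing time (a new reading comes with each control period).
- vision.get_image(name): name is "side" or "top"; returns (picture, depth): 400x640x3 uint8, red, green, blue; 400x640 float32, m along the optical axis (not along the pixel's ray), 0 where there is no reading.
- vision.calibration(name): a dict with "fx", "fy", "cx", "cy" (pixels), "rvec" (rotation vector, rad) and "tvec" (3), from world to camera coordinates, as OpenCV has them. Camera axes: x right, y down, z forward; pixel columns grow to the right and rows downward; lengths in m; the calibration is good to about 2 mm. A picture is of the moment at which its call begins. calibration takes no time and is no camera call.
- ctrl.finish_job(): hands the job in, once; it reports no verdict.
The state is a dict: "t": time; "q": joint angles; "dq": joint speeds; "effort": joint torques, N m; "tool_pos": TCP position; "tool_rot": TCP orientation; "contact_force": force on the tool from outside, world axes, zero at the start; "wrist_torque": the same for the moment, N m; "opening": finger opening in m.
Only numpy, scipy, OpenCV 4.12 (cv2) and the standard library are available. Lean on these libraries where they do the work, as an engineer would, in place of code of your own. Each camera call takes 0.05 s, during which the arm holds its last target. There are 200 camera calls.

## Task

Lay the drill template flat on top of the longer white profile offcut, flush with it on all four sides, and bring the pair onto the drilling board. Push the profile home into the corner, its long side against the aluminium fence and its end against the steel end stop at the same time, template still flush on top, and finish while holding it pressed firmly against both stops, ready to be drilled. Leave the other things on the bench where they are.

Things in the scene. Friction and masses are not known exactly. Their poses are not given: they have to be found in the camera images.
- profile: offcut of hollow white window profile, a straight box section 110 mm long (its x), 54 mm wide (its y), 50 mm high (its z), about 0.2 kg; lies loose on the bench; the ends show its hollow chambers; origin at the centre of its underside; the same either way round. With the template on it drags with some 2 to 5 N when slid on the board, more if pressed down
- template: drill template: bare aluminium plate 110 mm (its x) x 54 mm (its y) x 10 mm thick, the same outline as the profile, with four drill holes of 12 mm ringed by thin dark steel collars, about 0.16 kg; lies flat and loose on the bench; origin at the centre of its underside; the same either way round
- fixture: drilling board fixed to the bench: wooden board 190 mm (its x) x 250 mm (its y) x 12 mm thick, with two low stops on top at a right angle, 20 mm high above the board: the fence and the end stop. Origin at the centre of its underside; its x points across the board towards the fence, its y along the fence towards the end stop. With the profile home its origin is at x = +28, y = +20, z = +12 mm in this frame and its long axis lies along this y
- fence: bare aluminium fence bar on the board's far side, 25 mm wide, 175 mm long along the board's y, 20 mm high; rigid; origin at the centre of its underside, 67.5 mm along the board's x and -22.5 mm along its y from the board's origin, so its stop face (facing the board's -x) is at board x = +55 mm, from board y = -110 to +65 mm
- end_stop: steel end stop block on the board's left side, 85 mm long along the board's x, 25 mm wide, 20 mm high; rigid; origin at the centre of its underside, 2.5 mm along the board's x and 87.5 mm along its y from the board's origin, so its stop face (facing the board's -y) is at board y = +75 mm, from board x = -40 to +45 mm; a 10 mm gap is left open in the corner for swarf
- short_offcut: bystander: a 60 mm long offcut of the same white profile (54 x 50 mm section); too short for the job; origin under its centre
- tape: bystander: brown roll of tape lying flat, 100 mm across, 48 mm high; origin under its centre
- screwdriver: bystander: screwdriver about 210 mm long, lying on the bench
- bottle: bystander: standing green plastic bottle, 68 mm across, 190 mm high; origin under its centre
- square: bystander: try square lying flat, wooden stock 130 mm long, steel blade 200 mm long; origin under the middle of the stock
- drill: bystander: cordless drill standing on its battery, 205 mm high; origin under the battery's centre
- screw_tray: bystander: clear open tray of screws, 100 x 75 x 35 mm; origin under its centre
There are look-alikes about, which are no part of the job. Of the things that look like the template, the largest one is meant.

How it is judged:
At the end, for the whole second after the job is handed in: Through the last second: the profile flat on the board within 3 mm of its home and 0.05 rad square, pressed over 2 N against the fence and over 2 N against the end stop by the fingers (on it or on the template), still; template on it flush within 3 mm and 0.05 rad (x of profile in the frame of fixture between 0.025 and 0.031 m and y of profile in the frame of fixture between 0.017 and 0.023 m and z of profile in the frame of fixture between 0.009 and 0.015 m and angle between the x axis of profile and the y axis of fixture, either way round below 0.05 rad and angle between profile's own z axis and vertical below 0.05 rad and x of template in the frame of profile between -0.003 and 0.003 m and y of template in the frame of profile between -0.003 and 0.003 m and z of template in the frame of profile between 0.0475 and 0.0525 m and angle between the x axis of template and the x axis of profile, either way round below 0.05 rad and angle between template's own z axis and vertical below 0.06 rad and contact force between profile and fence above 2 N and contact force between profile and end_stop above 2 N and (contact force between the fingers and profile above 1 N or contact force between the fingers and template above 1 N) and linear speed of profile below 0.02 m/s); the arm keeps its last pose, push and grip.
It fails at once if a bystander was pushed away (more than 15 mm) (distance of any of short_offcut, tape, screwdriver, bottle, square, drill, screw_tray from where it was at the start of the episode above 0.015 m).
It also fails if it takes over 67 s, if anything falls off the work surface, if the arm or the gripper's body presses on something with over 40 N, if the wrist force passes 120 N, or if a joint passes its speed limit or range.

## Working session

There is one attempt and no reset: what is moved stays moved. The work goes in short steps, Python scripts to look and compute and a tool call to move; the robot and the scene stay as the last step left them, time stands still between calls to the robot, and variables do not carry over. Pictures are saved under pics/ and viewed, about 8 in all and at most 12, crops included, and the job is handed in when it is done.

Besides the shell and the picture viewer there is one more tool, called by a JSON object that holds its "api" and its "payload". jog_arm: Moves the arm, as the interface text tells. Its arguments: {"type":"object","properties":{"deltas":{"type":"array"},"grip_force":{"type":"number"}},"required":["deltas"]}

```bash
ls; mkdir -p pics
python3 - <<'E'
from station import ctrl, vision
import cv2,numpy as np
print(ctrl.get_obs(), ctrl.tcp_to_tips)
for n in("top","side"):
    im,d=vision.get_image(n); np.savez(f"{n}0.npz",im=im,d=d); cv2.imwrite(f"pics/{n}0.png",im[:,:,::-1]); print(vision.calibration(n))
E
```

```text
pics
{'t': 0.0, 'q': array([ 1.21801726e+00,  5.33919082e-02,  1.61429239e+00,  1.91069118e-05,
        1.47600942e+00, -1.18995291e-01]), 'dq': array([-7.68112132e-04,  1.16220670e-04,  1.99976419e-03, -1.08608593e-05,
        8.19220266e-05, -8.45537780e-04]), 'effort': array([ 2.24992524e-03, -3.93689382e+01, -3.70176494e+01, -1.85762019e-05,
        7.17053306e-03,  8.78802780e-06]), 'tool_pos': array([0.14457805, 0.60745293, 0.25204221]), 'tool_rot': array([-0.36633422, -3.11964617,  0.00320145]), 'contact_force': array([-0.11225958,  0.1111586 , -0.44242584]), 'wrist_torque': array([-0.03102982, -0.00831579,  0.00783533]), 'opening': 0.0850614964229295} 0.022
{'fx': 449.23452427917454, 'fy': 449.23452427917454, 'cx': 314.6619792277622, 'cy': 189.34830021069718, 'rvec': array([ 2.20434738, -2.14024352,  0.08012561]), 'tvec': array([-0.01991604,  0.54392787,  1.31332274])}
{'fx': 418.9464767155192, 'fy': 418.9464767155192, 'cx': 321.2670575047945, 'cy': 194.15571595366444, 'rvec': array([ 2.13723845, -0.35083374,  0.19244271]), 'tvec': array([-0.52610992,  0.1148079 ,  1.13452641])}
```

View pics/top0.png

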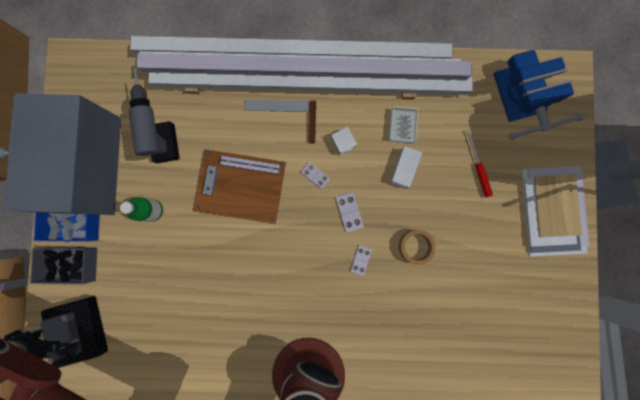

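View pics/side0.png

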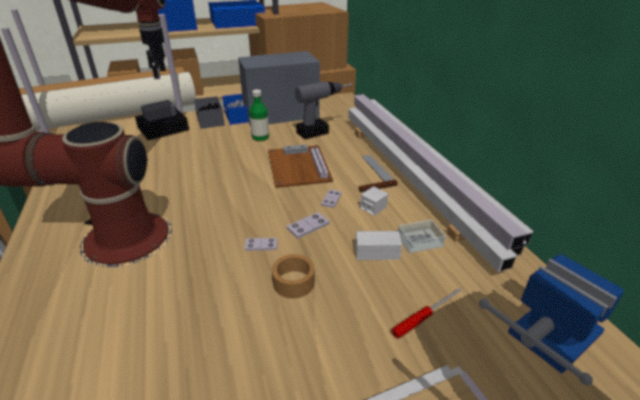

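The top view shows three template look-alikes at (316,175), (349,212) and (361,260). The one at (349,212) is the largest. Two white offcuts lie at (406,167), the longer, and (344,141), the short one. The board is at (240,186), with its end stop at (209,180) and fence at (250,164). I'll confirm in an enlarged crop and measure.

```bash
cat > h.py <<'E'
import numpy as np, cv2
from station import ctrl, vision
def cal(n):
    c=vision.calibration(n); K=np.array([[c['fx'],0,c['cx']],[0,c['fy'],c['cy']],[0,0,1]]); R=cv2.Rodrigues(c['rvec'])[0]; return K,R,c['tvec']
def plane(n,uv,z):
    K,R,t=cal(n); uv=np.atleast_2d(uv).astype(float)
    r=(np.linalg.inv(K)@np.c_[uv,np.ones(len(uv))].T).T@R; o=-R.T@t
    return o+r*((z-o[2])/r[:,2])[:,None]
def cloud(n,d):
    K,R,t=cal(n); v,u=np.mgrid[:400,:640]
    p=(np.stack([u,v,np.ones_like(u)],-1)@np.linalg.inv(K).T)*d[...,None]
    return (p-t)@R
def proj(n,P):
    K,R,t=cal(n); return cv2.projectPoints(np.atleast_2d(P).astype(float),R,t,K,None)[0][:,0]
def box(x,y,yaw,L,W,z):
    c,s=np.cos(yaw),np.sin(yaw); return np.array([[x+a*L/2*c-b*W/2*s,y+a*L/2*s+b*W/2*c,z] for a,b in((1,1),(1,-1),(-1,-1),(-1,1))])
E
python3 - <<'E'
from h import *
f=np.load('top0.npz');im,d=f['im'],f['d']
P=cloud('top',d)
print("bench z", np.median(P[300:330,400:500,2]))
def rect(m,z,name):
    n,lab,st,ce=cv2.connectedComponentsWithStats(m.astype(np.uint8))
    for i in range(1,n):
        if st[i,4]<120: continue
        v,u=np.nonzero(lab==i); W=plane('top',np.c_[u,v],z)[:,:2]*1000
        r=cv2.minAreaRect(W.astype(np.float32)); zz=P[lab==i][:,2]
        print(name,ce[i].round(1),st[i,4],"c",np.round(r[0],1),"size",np.round(r[1],1),"ang",round(r[2],2),"z",np.round(np.percentile(zz,[10,50,90]),4))
roi=np.zeros((400,640),bool); roi[95:290,185:450]=1
hsv=cv2.cvtColor(im,cv2.COLOR_RGB2HSV)
sat=hsv[...,1]
print("sat bench/template/profile", sat[300,450],sat[212,349],sat[165,406])
rect(roi&(P[...,2]>.040)&(P[...,2]<.056),.05,'H50')
rect(roi&(sat<60)&(P[...,2]<.02),.01,'T')
rect(roi&(P[...,2]>.006)&(P[...,2]<.02)&(sat>80),.012,'B')
rect(roi&(P[...,2]>.022)&(P[...,2]<.039),.032,'S')
cv2.imwrite('pics/crop.png',cv2.resize(im[100:290,185:450,::-1],None,fx=3,fy=3,interpolation=cv2.INTER_CUBIC))
E
```

```text
bench z -0.0008688617187849442
sat bench/template/profile 96 27 15
H50 [343.5 139.4] 375 c [691.7 -84.5] size [60.  54.2] ang 27.79 z [0.0459 0.0499 0.0535]
H50 [406.5 166.4] 701 c [ 617.4 -270.1] size [ 55.  110.5] ang 71.62 z [0.046  0.0496 0.0531]
H50 [417.7 247. ] 423 c [ 384.3 -304.9] size [98.3 96.2] ang 46.17 z [0.0438 0.0473 0.0509]
T [276.7 105.3] 721 c [799.  120.7] size [ 34.3 199. ] ang 1.55 z [0.0011 0.0062 0.0108]
T [403.4 124.3] 651 c [ 752.1 -267.9] size [68.2 93.2] ang 86.56 z [0.0002 0.0051 0.0154]
T [315.2 175. ] 407 c [588.8  -4.2] size [85.5 44.4] ang 52.89 z [0.001  0.0066 0.0103]
T [349.2 211.9] 722 c [ 481.2 -108.5] size [113.6  59. ] ang 18.79 z [0.001  0.0094 0.0134]
T [360.7 260. ] 437 c [ 339.9 -146.7] size [45.7 85.3] ang 74.5 z [-0.0003  0.0062  0.0101]
B [311.9 122. ] 256 c [750.7  10.6] size [ 20.3 130. ] ang 89.53 z [0.0117 0.0158 0.0184]
B [239.9 189.8] 4178 c [547.8 223.4] size [254.6 193.5] ang 81.94 z [0.0085 0.0118 0.0153]
S [403.9 123.8] 198 c [ 746.8 -263.7] size [ 77.  103.1] ang 86.32 z [0.025  0.0329 0.0374]
S [249.4 164.4] 504 c [612.1 192.4] size [175.8  25.7] ang 82.61 z [0.0284 0.0317 0.0351]
S [209.3 180.1] 258 c [562.2 309.3] size [27.4 85. ] ang 83.35 z [0.0283 0.0317 0.0353]
```

View pics/crop.png

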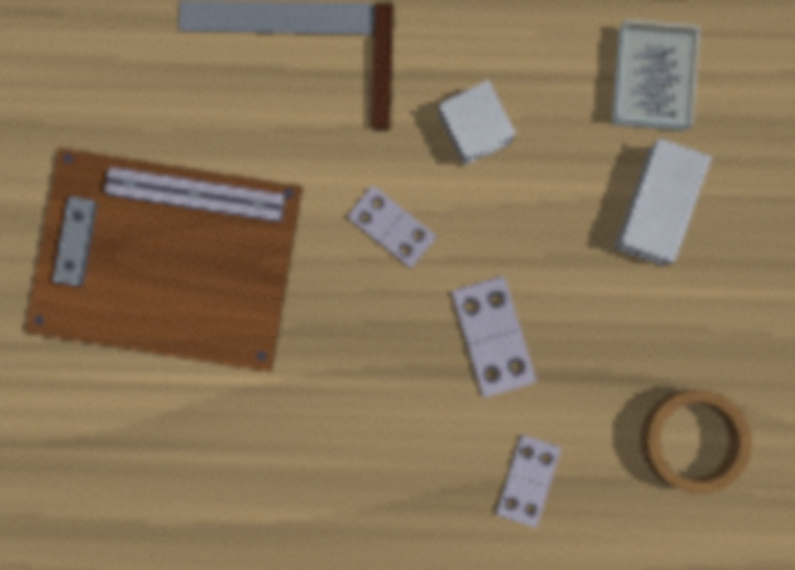

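The crop confirms it: the plate at crop (493,337), which is image (349,212), measures about 110x54 mm. The others are about 83x42 mm. The long profile is at crop (665,200), the short one at (477,122), and the fence and end stop are as expected. Next is a small helper that turns a target into tool-frame jogs.

```bash
cat >> h.py <<'E'
from scipy.spatial.transform import Rotation as Ro
def go(x,y,z,yaw):
    "mm, deg of tool y; prints tilt-correcting turn, and shift (cm) in the tool frame after the turn"
    o=ctrl.get_obs(); R0=Ro.from_rotvec(o['tool_rot']); a=np.deg2rad(yaw); c,s=np.cos(a),np.sin(a)
    R1=Ro.from_matrix(np.array([[-s,c,0],[c,s,0],[0,0,-1]]))
    ty=R0.as_matrix()[:,1]
    print("now",(o['tool_pos']*1000).round(1),"yaw",np.rad2deg(np.arctan2(ty[1],ty[0])).round(2),"q",o['q'].round(2),"F",o['contact_force'].round(1),"open",round(o['opening'],4),"t",o['t'])
    print(" turn",(R0.inv()*R1).as_rotvec().round(4)," shift cm",(R1.inv().apply(np.array([x,y,z])/1000-o['tool_pos'])*100).round(2))
E
python3 - <<'E'
from h import *
go(481.2,-108.5,150,108.8)
K,R,t=cal('top'); print(-R.T@t)
E
```

```text
now [144.6 607.5 252.2] yaw 76.6 q [ 1.22  0.05  1.61  0.    1.48 -0.12] F [-0.7  0.8 -0.3] open 0.0858 t 0.1
 turn [-0.0018 -0.0008 -0.5619]  shift cm [ -8.79 -78.63  10.22]
[ 0.431012   -0.02063917  1.35457502]
```

{"api": "jog_arm", "payload": {"deltas": [[0,0,-0.112,0,0,0,1],[0,0,-0.112,0,0,0,1],[0,0,-0.112,0,0,0,1],[0,0,-0.112,0,0,0,1],[0,0,-0.112,0,0,0,1],[0,0,0,-0.4,-3.5,0.2,1],[0,0,0,-0.4,-3.7,0.2,1],[0,0,0,-0.4,-3.7,0.2,1],[0,0,0,-0.4,-3.7,0.2,1],[0,0,0,-0.4,-3.7,0.2,1],[0,0,0,-0.4,-3.7,0.2,1],[0,0,0,-0.4,-3.7,0.2,1]], "grip_force": 30}}

```text
t: 1.1
tool_pos: [0.2537, 0.3717, 0.2386]
tool_rot: [0.511, -3.099, 0.001]
contact_force: [0.4, -1.0, -0.2]
opening: 0.085
```

{"api": "jog_arm", "payload": {"deltas": [[0,0,0,-0.4,-3.7,0.5,1],[0,0,0,-0.4,-3.7,0.5,1],[0,0,0,-0.4,-3.7,0.5,1],[0,0,0,-0.4,-3.7,0.5,1],[0,0,0,-0.4,-3.7,0.5,1],[0,0,0,-0.4,-3.7,0.5,1],[0,0,0,-0.4,-3.7,0.5,1],[0,0,0,-0.4,-3.7,0.5,1],[0,0,0,-0.4,-3.7,0.5,1],[0,0,0,-0.4,-3.7,0.5,1],[0,0,0,-0.4,-3.7,0.5,1],[0,0,0,0,0,0,1]]}}

```text
t: 2.1
tool_pos: [0.4266, -0.0027, 0.1832]
tool_rot: [0.499, -3.1, 0.003]
contact_force: [-0.4, 0.5, -0.2]
opening: 0.0854
```

Run:
```python
from h import *
go(481.2,-108.5,60,108.8)
```

```text
now [426.6  -2.7 183.2] yaw 108.3 q [-0.18 -0.4   2.13 -0.    1.42 -2.07] F [-0.4  0.5 -0.2] open 0.0854 t 2.1
 turn [-0.0014 -0.0019 -0.0086]  shift cm [ -1.76 -11.78  12.32]
```

{"api": "jog_arm", "payload": {"deltas": [[0,0,-0.009,-0.4,-3.0,1.5,1],[0,0,0,-0.46,-3.0,2.2,1],[0,0,0,-0.4,-3.0,2.2,1],[0,0,0,-0.5,-2.78,2.2,1],[0,0,0,0,0,2.2,1],[0,0,0,0,0,2.0,1],[0,0,0,0,0,0,1],[0,0,0,0,0,0,1]]}}

```text
t: 2.77
tool_pos: [0.4796, -0.1028, 0.06]
tool_rot: [0.524, -3.094, -0.003]
contact_force: [-0.0, 0.1, -0.0]
opening: 0.0852
```

Run:
```python
from h import *
go(481.2,-108.5,30,108.8)
im,d=vision.get_image("side")
cv2.imwrite('pics/s1.png',cv2.resize(im[170:270,230:390,::-1],None,fx=5,fy=5,interpolation=cv2.INTER_CUBIC))
```

```text
now [ 479.6 -102.8   60. ] yaw 109.21 q [-0.36 -0.06  2.07  0.    1.14 -2.27] F [-0.   0.1 -0. ] open 0.0852 t 2.7667
 turn [ 0.0025 -0.0029  0.0072]  shift cm [ 0.03 -0.59  3.  ]
```

View pics/s1.png

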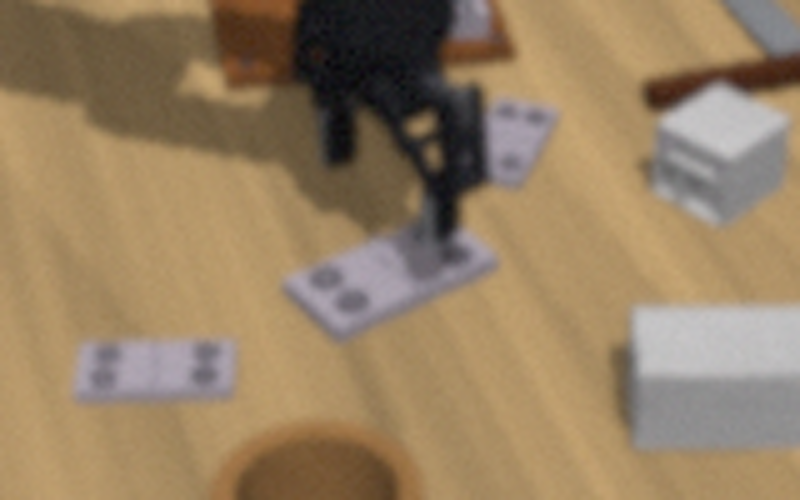

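The gripper, at crop (400,130), straddles the target plate across its width and is a little off centre along y. I'll correct that, pre-close a little, and descend.

{"api": "jog_arm", "payload": {"deltas": [[0,0,0.007,0,-0.59,0.5,0.8],[0,0,0,0,0,1.2,0.8],[0,0,0,0,0,0.8,0.8],[0,0,0,0,0,0.5,0.8],[0,0,0,0,0,0,0.8],[0,0,0,0,0,0,0.8],[0,0,0,0,0,0,0.8]]}}

```text
t: 3.4
tool_pos: [0.483, -0.1091, 0.0314]
tool_rot: [-0.513, 3.099, -0.0]
contact_force: [0.4, 0.2, 0.1]
opening: 0.0682
```

{"api": "jog_arm", "payload": {"deltas": [[0,0,0,0,0,0.2,0.8],[0,0,0,0,0,0.2,0.8],[0,0,0,0,0,0,0.8]]}}

```text
t: 3.65
tool_pos: [0.4827, -0.109, 0.0271]
tool_rot: [0.513, -3.099, -0.0]
contact_force: [0.8, 0.1, -0.3]
opening: 0.0687
```

{"api": "jog_arm", "payload": {"deltas": [[0,0,0,0,0,0.2,0.8],[0,0,0,0,0,0,0.8]]}}

```text
t: 3.82
tool_pos: [0.4827, -0.109, 0.025]
tool_rot: [0.513, -3.099, -0.0]
contact_force: [-1.1, -0.5, -0.3]
opening: 0.0685
```

{"api": "jog_arm", "payload": {"deltas": [[0,0,0,0,0,0.2,0.8],[0,0,0,0,0,0.1,0.8],[0,0,0,0,0,0,0.8]]}}

```text
t: 4.07
tool_pos: [0.4826, -0.109, 0.022]
tool_rot: [0.513, -3.099, -0.0]
contact_force: [0.3, 0.2, 0.7]
opening: 0.0684
```

{"api": "jog_arm", "payload": {"deltas": [[0,0,0,0,0,0.2,0.8],[0,0,0,0,0,0,0.8]]}}

```text
t: 4.23
tool_pos: [0.4826, -0.109, 0.02]
tool_rot: [0.513, -3.099, -0.0]
contact_force: [0.3, -0.7, -0.0]
opening: 0.0683
```

{"api": "jog_arm", "payload": {"deltas": [[0,0,0,0,0,0.1,0.7],[0,0,0,0,0,0,0.6],[0,0,0,0,0,0,0.55],[0,0,0,0,0,0,0.5],[0,0,0,0,0,0,0.5],[0,0,0,0,0,0,0.5],[0,0,0,0,0,0,0.5]], "grip_force": 40}}

```text
t: 4.82
tool_pos: [0.483, -0.1091, 0.0194]
tool_rot: [-0.513, 3.099, -0.0]
contact_force: [1.2, -0.8, -0.1]
opening: 0.0527
```

{"api": "jog_arm", "payload": {"deltas": [[0,0,0,0,0,-0.3,0.5],[0,0,0,0,0,-1.5,0.5],[0,0,0,0,0,-2.5,0.5],[0,0,0,0,0,-3.0,0.5],[0,0,0,0,0,-3.0,0.5],[0,0,0,0,0,-1.2,0.5],[0,0,0,0,0,0,0.5],[0,0,0,0,0,0,0.5]]}}

```text
t: 5.48
tool_pos: [0.4826, -0.109, 0.1338]
tool_rot: [0.513, -3.099, 0.0]
contact_force: [-0.1, 0.1, -2.1]
opening: 0.0527
```

Run:
```python
from h import *
go(617.4,-270.1,130,71.62)
out=[]
for n,(a,b,c,e) in {"side":(120,260,240,400),"top":(140,280,280,440)}.items():
    im,d=vision.get_image(n); np.savez(f"{n}1.npz",im=im,d=d)
    out.append(cv2.resize(im[a:b,c:e,::-1],None,fx=2.5*2,fy=2.5*2,interpolation=cv2.INTER_CUBIC)[:, :][::2,::2])
cv2.imwrite('pics/p1.png',np.hstack(out)); print(np.hstack(out).shape)
```

```text
now [ 482.6 -109.   133.8] yaw 108.81 q [-0.37 -0.16  2.02 -0.    1.28 -2.27] F [-0.1  0.1 -2.1] open 0.0527 t 5.4833
 turn [-0.    -0.     0.649]  shift cm [-17.87 -11.04   0.38]
(350, 800, 3)
```

View pics/p1.png

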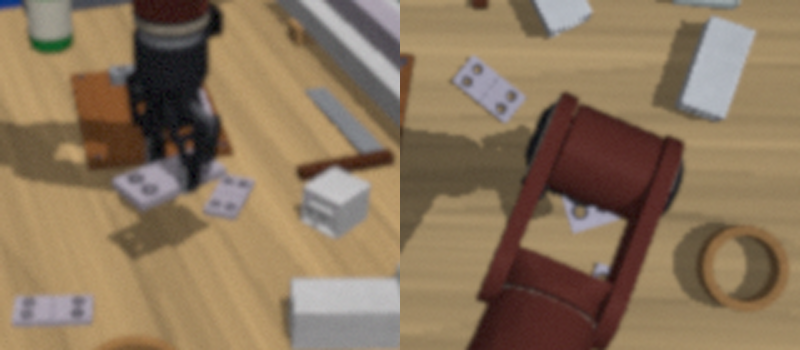

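The template is held between the fingers, and the side crop shows it hanging level at (155,180). Before placing, I'll refine both poses with a silhouette fit, using the first top image.

```bash
cat >> h.py <<'E'
from scipy.optimize import minimize
def sil(n,x,y,yaw,L,W,z0,z1,S=6):
    "soft coverage image of a box silhouette"
    p=proj(n,np.vstack([box(x,y,yaw,L,W,z0),box(x,y,yaw,L,W,z1)])/1000)
    h=cv2.convexHull(((p+.5)*S).astype(np.float32))
    m=np.zeros((400*S,640*S),np.uint8); cv2.fillConvexPoly(m,np.round(h*16).astype(np.int32),255,shift=4)
    return cv2.resize(m,(640,400),interpolation=cv2.INTER_AREA)/255.
def fit(n,soft,g,L,W,z0,z1):
    u,v=proj(n,[[g[0]/1000,g[1]/1000,z1/1000]])[0].astype(int); w=np.s_[v-35:v+35,u-35:u+35]
    f=lambda q:np.sum((sil(n,q[0],q[1],q[2]/20,L,W,z0,z1)[w]-soft[w])**2)
    g=[g[0],g[1],g[2]*20]
    r=minimize(f,g,method='Nelder-Mead',options=dict(initial_simplex=np.array([g,[g[0]+3,g[1],g[2]],[g[0],g[1]+3,g[2]],[g[0],g[1],g[2]+1]]),xatol=.05,fatol=.05,maxfev=120))
    return r.x[:2].round(2),np.rad2deg(r.x[2]/20).round(2),round(r.fun,1),round(f(g),1)
E
python3 - <<'E'
from h import *
f=np.load('top0.npz');im=f['im']
s=cv2.cvtColor(im,cv2.COLOR_RGB2HSV)[...,1].astype(float)
for nm,g,z1 in(("template",(481.2,-108.5,np.deg2rad(18.8)),10),("profile",(617.4,-270.1,np.deg2rad(-18.4)),50)):
    u,v=proj('top',[[g[0]/1000,g[1]/1000,z1/1000]])[0].astype(int)
    lo=np.median(s[v-6:v+6,u-6:u+6]); hi=np.percentile(s[v-35:v+35,u-35:u+35],60)
    soft=np.clip((hi-s)/(hi-lo),0,1); soft=np.maximum(soft,cv2.erode(cv2.morphologyEx((soft>.5).astype(np.uint8),cv2.MORPH_CLOSE,np.ones((7,7))),np.ones((5,5))))
    print(nm,u,v,lo,hi,fit('top',soft,g,110,54,0,z1))
E
```

```text
template 349 211 26.0 95.0 (array([ 481.21, -108.5 ]), np.float64(18.8), np.float64(192.3), np.float64(192.5))
profile 406 166 15.0 95.0 (array([ 619.25, -271.57]), np.float64(-18.58), np.float64(359.8), np.float64(373.1))
```

Run:
```python
from h import *
im=np.load('top0.npz')['im']
s=cv2.cvtColor(im,cv2.COLOR_RGB2HSV)[...,1]
for nm,g,z1 in(("template",(481.2,-108.5,np.deg2rad(18.8)),10),("profile",(617.4,-270.1,np.deg2rad(-18.4)),50)):
    u,v=proj('top',[[g[0]/1000,g[1]/1000,z1/1000]])[0].astype(int)
    for th in (55,65,75):
        m=cv2.morphologyEx((s<th).astype(np.uint8),cv2.MORPH_CLOSE,np.ones((5,5)))
        n,lab,st,_=cv2.connectedComponentsWithStats(m); soft=(lab==lab[v,u]).astype(float)
        print(nm,th,soft.sum(),sil('top',*g,110,54,0,z1).sum().round(),fit('top',soft,g,110,54,0,z1))
```

```text
template 55 734.0 683.0 (array([ 481.36, -108.85]), np.float64(18.36), np.float64(34.3), np.float64(35.1))
template 65 757.0 683.0 (array([ 481.2, -108.5]), np.float64(18.8), np.float64(55.6), np.float64(55.8))
template 75 779.0 683.0 (array([ 481.2, -108.5]), np.float64(18.8), np.float64(77.7), np.float64(77.7))
profile 55 1845.0 816.0 (array([ 618.77, -271.47]), np.float64(-18.45), np.float64(376.6), np.float64(393.2))
profile 65 1909.0 816.0 (array([ 619.28, -272.02]), np.float64(-18.6), np.float64(404.9), np.float64(419.0))
profile 75 1964.0 816.0 (array([ 618.77, -271.85]), np.float64(-18.32), np.float64(434.2), np.float64(442.4))
```

Run:
```python
from h import *
go(620.1,-272,90,71.5)
```

```text
now [ 481.3 -108.5  131.7] yaw 108.8 q [-0.37 -0.16  2.02 -0.    1.28 -2.27] F [ 0.2  0.2 -1.6] open 0.053 t 5.5833
 turn [ 0.0016 -0.0041  0.651 ]  shift cm [-18.35 -11.1    4.17]
```

{"api": "jog_arm", "payload": {"deltas": [[0,0,0.108,0,0,0,0.5],[0,0,0.108,0,0,0,0.5],[0,0,0.109,0,0,0,0.5],[0,0,0.109,0,0,0,0.5],[0,0,0.109,0,0,0,0.5],[0,0,0.108,0,0,0,0.5],[0,0,0,-3.0,-1.8,0,0.5],[0,0,0,-3.0,-1.8,0,0.5],[0,0,0,-3.0,-1.8,0,0.5],[0,0,0,-3.0,-1.8,0,0.5],[0,0,0,-3.0,-1.8,0,0.5],[0,0,0,-3.0,-1.8,0,0.5]]}}

```text
t: 6.58
tool_pos: [0.6188, -0.2692, 0.1304]
tool_rot: [-0.504, -3.096, -0.003]
contact_force: [0.5, 0.6, -1.6]
opening: 0.0526
```

{"api": "jog_arm", "payload": {"deltas": [[0,0,0,0,0,0,0.5],[0,0,0,0,0,0,0.5],[0,0,0,0,0,0,0.5]]}}

```text
t: 6.83
tool_pos: [0.6179, -0.2677, 0.1314]
tool_rot: [-0.504, -3.096, -0.003]
contact_force: [-0.5, 0.6, -1.9]
opening: 0.0529
```

Run:
```python
from h import *
go(620.1,-272,90,71.5)
for i in range(3):
    vision.get_image('top'); go(620.1,-272,90,71.5)
```

```text
now [ 617.9 -267.7  131.4] yaw 71.49 q [-0.52  0.26  1.59  0.    1.3  -1.77] F [-0.5  0.6 -1.9] open 0.0529 t 6.8333
 turn [ 0.0012 -0.0049 -0.0001]  shift cm [-0.35 -0.33  4.14]
now [ 617.9 -267.4  132.1] yaw 71.52 q [-0.52  0.26  1.59  0.    1.3  -1.77] F [-0.5 -0.4 -2.3] open 0.0527 t 6.8833
 turn [ 0.001  -0.0039  0.0004]  shift cm [-0.36 -0.37  4.21]
now [ 618.1 -267.3  132.8] yaw 71.54 q [-0.52  0.26  1.59  0.    1.3  -1.77] F [ 0.2 -0.  -2.1] open 0.0531 t 6.9333
 turn [ 0.0006 -0.0027  0.0007]  shift cm [-0.34 -0.38  4.28]
now [ 618.4 -267.4  133.5] yaw 71.55 q [-0.52  0.26  1.59  0.    1.3  -1.77] F [ 0.9  0.6 -1.8] open 0.0526 t 6.9833
 turn [ 0.0004 -0.0016  0.0009]  shift cm [-0.31 -0.38  4.35]
```

{"api": "jog_arm", "payload": {"deltas": [[0,0,0,-0.31,-0.38,1.5,0.5],[0,0,0,0,0,1.5,0.5],[0,0,0,0,0,0.8,0.5],[0,0,0,0,0,0,0.5],[0,0,0,0,0,0,0.5],[0,0,0,0,0,0,0.5],[0,0,0,0,0,0,0.5],[0,0,0,0,0,0,0.5]]}}

```text
t: 7.65
tool_pos: [0.6215, -0.2735, 0.0973]
tool_rot: [0.505, 3.099, -0.001]
contact_force: [-0.2, -1.0, -1.4]
opening: 0.0524
```

{"api": "jog_arm", "payload": {"deltas": [[0,0,0,0,0,0,0.5],[0,0,0,0,0,0,0.5],[0,0,0,0,0,0,0.5]]}}

```text
t: 7.9
tool_pos: [0.6212, -0.2733, 0.0967]
tool_rot: [0.505, 3.1, -0.0]
contact_force: [-0.5, 0.7, -1.6]
opening: 0.0529
```

Run:
```python
from h import *
go(620.1,-272,70,71.5)
im,d=vision.get_image('side'); np.savez('s2.npz',im=im,d=d)
cv2.imwrite('pics/s2.png',cv2.resize(im[180:280,310:470,::-1],None,fx=5,fy=5,interpolation=cv2.INTER_CUBIC))
go(620.1,-272,70,71.5)
```

```text
now [ 621.2 -273.3   96.7] yaw 71.51 q [-0.52  0.31  1.6  -0.    1.24 -1.77] F [-0.5  0.7 -1.6] open 0.0529 t 7.9
 turn [-0.0001  0.0005  0.0001]  shift cm [0.14 0.09 2.67]
now [ 621.1 -273.2   96.5] yaw 71.5 q [-0.52  0.31  1.6  -0.    1.24 -1.77] F [-0.9 -0.3 -1.4] open 0.0526 t 7.95
 turn [-0.0001  0.0004  0.0001]  shift cm [0.13 0.09 2.65]
```

View pics/s2.png

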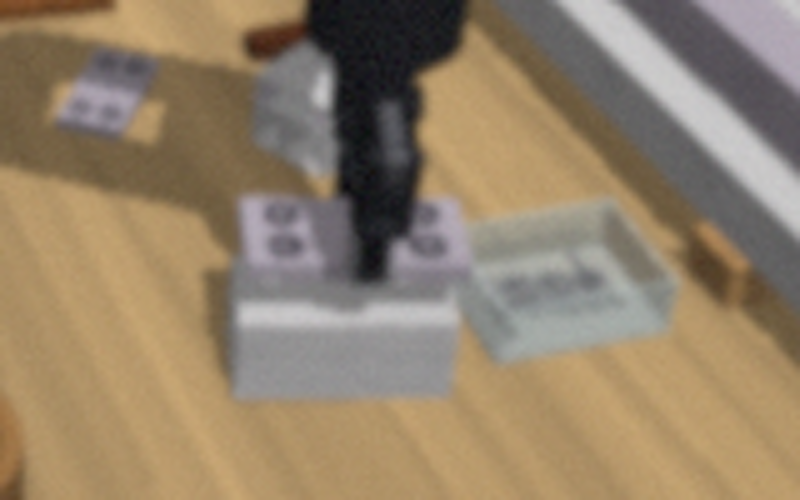

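The side crop shows the template, from (243,200) to (468,277), hovering parallel over the profile, whose front top edge runs from (237,323) to (457,323). I'll compare those corners with the model projection.

```bash
python3 - <<'E'
from h import *
a=np.deg2rad(-18.5)
P=lambda B:((proj('side',B/1000)-[310,180]+.5)*5).round(0).tolist()
print("templ top",P(box(619.9,-272.8,a,110,54,87))); print("templ bot",P(box(619.9,-272.8,a,110,54,77)))
print("prof top",P(box(618.9,-271.6,a,110,54,50))); print("prof bot",P(box(618.9,-271.6,a,110,54,0)))
E
python3 - <<'E'
import numpy as np,cv2
im=np.load('s2.npz')['im']; c=cv2.resize(im[225:265,345:415,::-1],None,fx=11,fy=11,interpolation=cv2.INTER_CUBIC)
cv2.imwrite('pics/s2b.png',c)
E
```

```text
templ top [[461.0, 196.0], [479.0, 263.0], [253.0, 263.0], [244.0, 196.0]]
templ bot [[459.0, 212.0], [477.0, 279.0], [252.0, 279.0], [243.0, 212.0]]
prof top [[450.0, 252.0], [468.0, 321.0], [246.0, 321.0], [238.0, 252.0]]
prof bot [[440.0, 326.0], [457.0, 396.0], [241.0, 396.0], [233.0, 326.0]]
```

View pics/s2b.png

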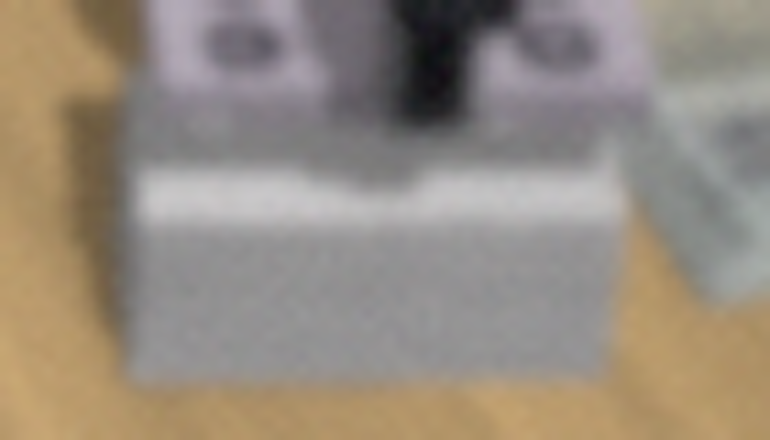

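{"api": "jog_arm", "payload": {"deltas": [[0,0,0,0.2,0.09,0.5,0.5],[0,0,0,0,0,0.8,0.5],[0,0,0,0,0,0.7,0.5],[0,0,0,0,0,0.3,0.5],[0,0,0,0,0,0,0.5],[0,0,0,0,0,0,0.5],[0,0,0,0,0,0,0.5],[0,0,0,0,0,0,0.5],[0,0,0,0,0,0,0.5]]}}

```text
t: 8.7
tool_pos: [0.6197, -0.2719, 0.0739]
tool_rot: [0.505, 3.1, -0.0]
contact_force: [-0.7, 0.1, -2.4]
opening: 0.0527
```

{"api": "jog_arm", "payload": {"deltas": [[0,0,0,0,0,0.2,0.5],[0,0,0,0,0,0,0.5],[0,0,0,0,0,0,0.5]]}}

```text
t: 8.95
tool_pos: [0.6193, -0.2716, 0.0712]
tool_rot: [-0.505, -3.101, -0.0]
contact_force: [-0.2, -1.0, -1.6]
opening: 0.0525
```

{"api": "jog_arm", "payload": {"deltas": [[0,0,0,0,0,0.1,0.5],[0,0,0,0,0,0,0.5],[0,0,0,0,0,0,0.5]]}}

```text
t: 9.2
tool_pos: [0.6193, -0.2717, 0.0702]
tool_rot: [-0.505, -3.101, -0.0]
contact_force: [-0.6, -0.9, -1.1]
opening: 0.053
```

{"api": "jog_arm", "payload": {"deltas": [[0,0,0,0,0,0.1,0.5],[0,0,0,0,0,0,0.5],[0,0,0,0,0,0,0.5]]}}

```text
t: 9.45
tool_pos: [0.6196, -0.2718, 0.0695]
tool_rot: [0.505, 3.1, -0.0]
contact_force: [-0.0, -0.7, -1.4]
opening: 0.0529
```

{"api": "jog_arm", "payload": {"deltas": [[0,0,0,0,0,0.1,0.5],[0,0,0,0,0,0,0.5],[0,0,0,0,0,0,0.5]]}}

```text
t: 9.7
tool_pos: [0.6196, -0.2718, 0.0694]
tool_rot: [0.505, 3.101, -0.0]
contact_force: [-2.7, 1.0, 5.6]
opening: 0.053
```

{"api": "jog_arm", "payload": {"deltas": [[0,0,0,0,0,0.1,0.5],[0,0,0,0,0,0,0.5],[0,0,0,0,0,0,0.5]]}}

```text
t: 9.95
tool_pos: [0.6196, -0.2718, 0.0694]
tool_rot: [-0.505, -3.101, 0.0]
contact_force: [-6.0, 2.3, 9.5]
opening: 0.0525
```

Contact came at z=69.4, as expected. Next: release, lower so the pads span both parts, and re-grip, which squares them in y and yaw.

{"api": "jog_arm", "payload": {"deltas": [[0,0,0,0,0,-0.2,0.5],[0,0,0,0,0,0,0.5],[0,0,0,0,0,0,0.7],[0,0,0,0,0,0,0.8],[0,0,0,0,0,0,0.8],[0,0,0,0,0,0,0.8],[0,0,0,0,0,0.5,0.8],[0,0,0,0,0,0.5,0.8],[0,0,0,0,0,0.5,0.8],[0,0,0,0,0,0.4,0.8],[0,0,0,0,0,0,0.8],[0,0,0,0,0,0,0.8]]}}

```text
t: 10.95
tool_pos: [0.619, -0.2715, 0.0495]
tool_rot: [-0.505, -3.1, -0.001]
contact_force: [0.2, 0.5, 0.4]
opening: 0.0684
```

{"api": "jog_arm", "payload": {"deltas": [[0,0,0,0,0,0,0.7],[0,0,0,0,0,0,0.6],[0,0,0,0,0,0,0.5],[0,0,0,0,0,0,0.5],[0,0,0,0,0,0,0.5],[0,0,0,0,0,0,0.5],[0,0,0,0,0,0,0.5]], "grip_force": 60}}

```text
t: 11.53
tool_pos: [0.6198, -0.2721, 0.051]
tool_rot: [0.505, 3.1, -0.001]
contact_force: [-0.6, -1.1, 2.3]
opening: 0.0531
```

Run:
```python
from h import *
go(620.1,-272,50,71.5)
im,d=vision.get_image('side'); np.savez('s3.npz',im=im,d=d)
cv2.imwrite('pics/s3.png',cv2.resize(im[215:265,345:415,::-1],None,fx=11,fy=11,interpolation=cv2.INTER_CUBIC))
```

```text
now [ 619.8 -272.1   51. ] yaw 71.51 q [-0.52  0.36  1.62 -0.    1.16 -1.77] F [-0.6 -1.1  2.3] open 0.0531 t 11.5333
 turn [-0.0006  0.0012  0.0001]  shift cm [-0.02  0.02  0.1 ]
```

View pics/s3.png

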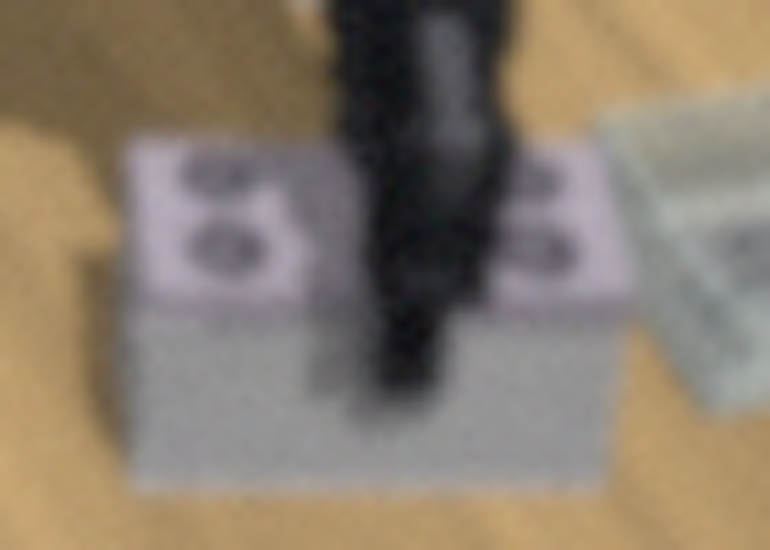

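The template, edges at (140,320) and (633,320), sits on the profile with matching ends, flush to well under a pixel. Lifting the pair now.

{"api": "jog_arm", "payload": {"deltas": [[0,0,0,0,0,-0.5,0.5],[0,0,0,0,0,-1.5,0.5],[0,0,0,0,0,-2.5,0.5],[0,0,0,0,0,-2.5,0.5],[0,0,0,0,0,-1.0,0.5],[0,0,0,0,0,0,0.5],[0,0,0,0,0,0,0.5]]}}

```text
t: 12.17
tool_pos: [0.6193, -0.2715, 0.1304]
tool_rot: [0.505, 3.1, 0.0]
contact_force: [0.1, 0.8, -6.1]
opening: 0.0533
```

{"api": "jog_arm", "payload": {"deltas": [[0,0,0.06,0,0,0,0.5],[0,0,0.1,0,0,0,0.5],[0,0,0.115,0,0,0,0.5],[0,0,0.115,0,0,0,0.5],[0,0,0.115,0,0,0,0.5],[0,0,0.115,0,0,0,0.5],[0,0,0.115,0,0,0,0.5],[0,0,0.115,0,0,0,0.5],[0,0,0.115,0,0,0,0.5],[0,0,0.115,0,0,0,0.5],[0,0,0.115,0,0,0,0.5],[0,0,0.115,0,0,0,0.5]]}}

```text
t: 13.17
tool_pos: [0.6178, -0.2707, 0.1269]
tool_rot: [-2.292, -2.141, 0.002]
contact_force: [0.8, -0.0, -4.4]
opening: 0.0529
```

Run:
```python
from h import *
a=np.deg2rad(-7.7);R=np.array([[np.cos(a),-np.sin(a)],[np.sin(a),np.cos(a)]])
O=np.array([547.9,223.6])
print("home",O+R@[28,20]); h=O+R@[16,8]; print("pre",h)
go(h[0],h[1],130,-7.7)
print("bottle",plane('top',[[150,210]],0))
```

```text
home [578.3272533 239.6680508]
pre [564.82762068 229.38408663]
now [ 617.8 -270.7  126.9] yaw -3.88 q [-0.52  0.27  1.59  0.    1.29 -0.46] F [ 0.8 -0.  -4.4] open 0.0529 t 13.1667
 turn [-0.0049 -0.0023  0.0667]  shift cm [ 48.85 -11.95  -0.31]
bottle [[0.46907056 0.4925919  0.        ]]
```

{"api": "jog_arm", "payload": {"deltas": [[0,0,0.067,0,0,0,0.5],[0,0,0,2.0,-0.5,0,0.5],[0,0,0,3.8,-0.9,0,0.5],[0,0,0,3.8,-0.9,0,0.5],[0,0,0,3.8,-0.9,0,0.5],[0,0,0,3.8,-0.9,0,0.5],[0,0,0,3.8,-0.9,0,0.5],[0,0,0,3.8,-0.9,0,0.5],[0,0,0,3.8,-0.9,0,0.5],[0,0,0,3.8,-0.9,0,0.5],[0,0,0,3.8,-0.9,0,0.5],[0,0,0,3.8,-0.9,0,0.5]]}}

```text
t: 14.17
tool_pos: [0.5743, 0.1389, 0.1275]
tool_rot: [-2.358, -2.072, 0.006]
contact_force: [0.5, -0.7, -3.7]
opening: 0.0534
```

{"api": "jog_arm", "payload": {"deltas": [[0,0,0,3.8,-1.0,0,0.5],[0,0,0,2.5,-1.0,0,0.5],[0,0,0,1.0,-0.4,0,0.5],[0,0,0,0,0,0,0.5],[0,0,0,0,0,0,0.5],[0,0,0,0,0,0,0.5],[0,0,0,0,0,0,0.5]]}}

```text
t: 14.75
tool_pos: [0.5623, 0.2112, 0.1297]
tool_rot: [-2.362, -2.071, 0.002]
contact_force: [1.5, 0.4, -3.1]
opening: 0.0532
```

Run:
```python
from h import *
im,d=vision.get_image('top'); np.savez('t4.npz',im=im,d=d)
im2,d2=vision.get_image('side')
A=cv2.resize(im[130:250,180:300,::-1],None,fx=3.3,fy=3.3,interpolation=cv2.INTER_CUBIC)
B=cv2.resize(im2[110:230,240:360,::-1],None,fx=3.3,fy=3.3,interpolation=cv2.INTER_CUBIC)
cv2.imwrite('pics/p4.png',np.hstack([A,B]))
go(564.8,229.4,80,-7.7)
```

```text
now [562.5 211.4 130.1] yaw -7.49 q [ 0.24  0.1   1.77 -0.    1.27  0.37] F [-0.1  0.4 -3.8] open 0.053 t 14.85
 turn [-0.0003  0.0003  0.0036]  shift cm [ 1.81 -0.01  5.01]
```

View pics/p4.png

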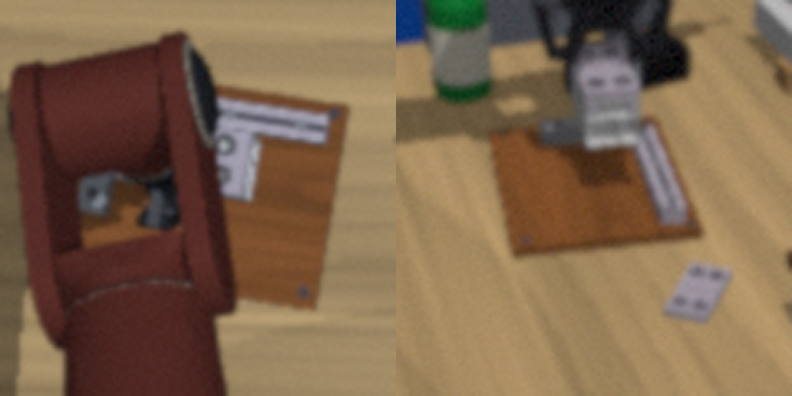

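The top half shows the pair's end at (238,165) clear of the fence at (270,118). The side half shows the pair upright with the template on top. Lowering onto the board.

{"api": "jog_arm", "payload": {"deltas": [[0,0,0.004,0.4,0,1.0,0.5],[0,0,0,0.5,0,2.0,0.5],[0,0,0,0,0,2.0,0.5],[0,0,0,0,0,0.9,0.5],[0,0,0,0,0,0,0.5],[0,0,0,0,0,0,0.5],[0,0,0,0,0,0,0.5],[0,0,0,0,0,0,0.5],[0,0,0,0,0,0,0.5]]}}

```text
t: 15.6
tool_pos: [0.5644, 0.2218, 0.0729]
tool_rot: [2.363, 2.068, 0.004]
contact_force: [-0.7, 0.2, -3.5]
opening: 0.0533
```

{"api": "jog_arm", "payload": {"deltas": [[0,0,0,0,0,0.2,0.5],[0,0,0,0,0,0,0.5],[0,0,0,0,0,0,0.5]]}}

```text
t: 15.85
tool_pos: [0.5634, 0.2216, 0.0694]
tool_rot: [2.364, 2.069, 0.0]
contact_force: [-1.0, 0.0, -4.2]
opening: 0.0531
```

{"api": "jog_arm", "payload": {"deltas": [[0,0,0,0,0,0.15,0.5],[0,0,0,0,0,0,0.5],[0,0,0,0,0,0,0.5]]}}

```text
t: 16.1
tool_pos: [0.5633, 0.2216, 0.0676]
tool_rot: [-2.364, -2.069, 0.001]
contact_force: [-0.0, -1.0, -3.8]
opening: 0.0532
```

{"api": "jog_arm", "payload": {"deltas": [[0,0,0,0,0,0.2,0.5],[0,0,0,0,0,0,0.5],[0,0,0,0,0,0,0.5]]}}

```text
t: 16.35
tool_pos: [0.5632, 0.2216, 0.0655]
tool_rot: [-2.364, -2.069, 0.001]
contact_force: [-0.7, 0.1, -3.5]
opening: 0.053
```

{"api": "jog_arm", "payload": {"deltas": [[0,0,0,0,0,0.15,0.5],[0,0,0,0,0,0,0.5],[0,0,0,0,0,0,0.5]]}}

```text
t: 16.6
tool_pos: [0.5633, 0.2216, 0.0642]
tool_rot: [-2.364, -2.069, 0.0]
contact_force: [0.5, 0.4, -4.6]
opening: 0.0532
```

{"api": "jog_arm", "payload": {"deltas": [[0,0,0,0,0,0.1,0.5],[0,0,0,0,0,0,0.5],[0,0,0,0,0,0,0.5]]}}

```text
t: 16.85
tool_pos: [0.5634, 0.2216, 0.0632]
tool_rot: [-2.364, -2.069, 0.0]
contact_force: [0.9, 0.5, -4.1]
opening: 0.0527
```

{"api": "jog_arm", "payload": {"deltas": [[0,0,0,0,0,0.1,0.5],[0,0,0,0,0,0,0.5],[0,0,0,0,0,0,0.5]]}}

```text
t: 17.1
tool_pos: [0.5636, 0.2216, 0.0629]
tool_rot: [2.364, 2.069, 0.0]
contact_force: [-2.0, -0.5, 2.4]
opening: 0.0529
```

{"api": "jog_arm", "payload": {"deltas": [[0,0,0,0,0,0.08,0.5],[0,0,0,0,0,0,0.5],[0,0,0,0,0,0,0.5]]}}

```text
t: 17.35
tool_pos: [0.5636, 0.2217, 0.0629]
tool_rot: [-2.364, -2.069, 0.0]
contact_force: [-4.8, -1.5, 6.0]
opening: 0.0529
```

{"api": "jog_arm", "payload": {"deltas": [[0,0,0,0,0,-0.08,0.5],[0,0,0,0.3,0.2,0,0.5],[0,0,0,0.3,0.2,0,0.5],[0,0,0,0.3,0.2,0,0.5],[0,0,0,0.3,0.2,0,0.5],[0,0,0,0.3,0,0,0.5],[0,0,0,0,0,0,0.5],[0,0,0,0,0,0,0.5],[0,0,0,0,0,0,0.5]]}}

```text
t: 18.1
tool_pos: [0.5746, 0.2358, 0.063]
tool_rot: [2.363, 2.068, 0.005]
contact_force: [1.8, -1.2, 3.4]
opening: 0.053
```

{"api": "jog_arm", "payload": {"deltas": [[0,0,0,0,0.15,0,0.5],[0,0,0,0,0.15,0,0.5],[0,0,0,0,0,0,0.5],[0,0,0,0,0,0,0.5],[0,0,0,0,0,0,0.5]]}}

```text
t: 18.52
tool_pos: [0.5751, 0.2358, 0.063]
tool_rot: [-2.362, -2.067, 0.003]
contact_force: [-6.1, -1.4, 9.8]
opening: 0.0528
```

{"api": "jog_arm", "payload": {"deltas": [[0,0,0,0,0.15,0,0.5],[0,0,0,0,0,0,0.5],[0,0,0,0,0,0,0.5]]}}

```text
t: 18.77
tool_pos: [0.5762, 0.2358, 0.063]
tool_rot: [-2.361, -2.066, 0.004]
contact_force: [-8.4, -0.4, 9.8]
opening: 0.053
```

{"api": "jog_arm", "payload": {"deltas": [[0,0,0,0,0.1,-0.1,0.5],[0,0,0,0,0,0,0.5],[0,0,0,0,0,0,0.5]]}}

```text
t: 19.02
tool_pos: [0.5771, 0.2356, 0.063]
tool_rot: [-2.361, -2.067, 0.003]
contact_force: [-5.6, 0.5, 6.5]
opening: 0.0532
```

{"api": "jog_arm", "payload": {"deltas": [[0,0,0,0,0.1,0,0.5],[0,0,0,0,0,0,0.5],[0,0,0,0,0,0,0.5]]}}

```text
t: 19.27
tool_pos: [0.5773, 0.2355, 0.063]
tool_rot: [-2.36, -2.066, 0.006]
contact_force: [-9.9, 0.3, 9.3]
opening: 0.053
```

{"api": "jog_arm", "payload": {"deltas": [[0,0,0,0.2,0,-0.05,0.5],[0,0,0,0.1,0,0,0.5],[0,0,0,0,0,0,0.5],[0,0,0,0,0,0,0.5]]}}

```text
t: 19.6
tool_pos: [0.5774, 0.2357, 0.0631]
tool_rot: [-2.362, -2.068, 0.014]
contact_force: [-10.5, -9.3, 10.7]
opening: 0.0533
```

{"api": "jog_arm", "payload": {"deltas": [[0,0,0,0.15,0,0,0.5],[0,0,0,0,0,0,0.5],[0,0,0,0,0,0,0.5]]}}

```text
t: 19.85
tool_pos: [0.5774, 0.2361, 0.0632]
tool_rot: [-2.363, -2.069, 0.018]
contact_force: [-11.8, -13.7, 12.6]
opening: 0.053
```

{"api": "jog_arm", "payload": {"deltas": [[0,0,0,0.15,0,0,0.5],[0,0,0,0,0,0,0.5],[0,0,0,0,0,0,0.5]]}}

```text
t: 20.1
tool_pos: [0.5774, 0.2362, 0.0632]
tool_rot: [2.363, 2.069, -0.022]
contact_force: [-13.5, -17.4, 15.2]
opening: 0.0528
```

The y force is climbing without motion, either from the end stop or from friction. I'll ease the downward press and look.

{"api": "jog_arm", "payload": {"deltas": [[0,0,0,0,0,-0.2,0.5],[0,0,0,0,0,0,0.5],[0,0,0,0,0,0,0.5],[0,0,0,0,0,0,0.5]]}}

```text
t: 20.43
tool_pos: [0.5774, 0.2364, 0.0636]
tool_rot: [2.363, 2.069, -0.021]
contact_force: [-8.5, -15.1, 6.0]
opening: 0.0533
```

Run:
```python
from h import *
go(578.3,239.7,63,-7.7)
im,d=vision.get_image('top'); np.savez('t5.npz',im=im,d=d)
im2,d2=vision.get_image('side'); np.savez('s5.npz',im=im2,d=d2)
a=np.deg2rad(-7.7);R=np.array([[np.cos(a),-np.sin(a)],[np.sin(a),np.cos(a)]]);O=np.array([547.9,223.6])
F=lambda x,y,z:np.r_[O+R@[x,y],z]/1000
u0,v0=215,140
A=cv2.resize(im[v0:v0+60,u0:u0+65,::-1],None,fx=6,fy=6,interpolation=cv2.INTER_CUBIC)
B=cv2.resize(im2[130:190,270:335,::-1],None,fx=6,fy=6,interpolation=cv2.INTER_CUBIC)
cv2.imwrite('pics/p5.png',np.hstack([A,B]))
q=lambda n,P,o:((proj(n,np.array(P))-o+.5)*6).round(0).tolist()
P=[F(1,-35,.072*1000),F(55,-35,72),F(1,-35,12),F(55,-110,32),F(80,-110,32),F(55,-110,12),F(1,-35,62)]
print("top: templ ends, prof bottom, fence ends",q('top',P,[u0,v0])); print("side",q('side',P,[270,130]))
```

```text
now [577.4 236.4  63.6] yaw -7.58 q [ 0.27  0.24  1.74 -0.01  1.17  0.41] F [ -8.5 -15.1   6. ] open 0.0533 t 20.4333
 turn [-0.008   0.0104  0.0021]  shift cm [0.34 0.04 0.06]
top: templ ends, prof bottom, fence ends [[198.0, 279.0], [217.0, 168.0], [217.0, 290.0], [379.0, 204.0], [387.0, 154.0], [383.0, 208.0], [201.0, 281.0]]
side [[182.0, 134.0], [278.0, 126.0], [184.0, 228.0], [303.0, 256.0], [348.0, 251.0], [303.0, 287.0], [182.0, 150.0]]
```

View pics/p5.png

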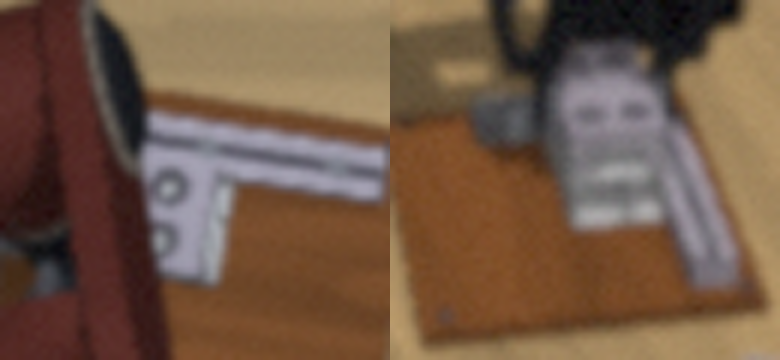

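In the top half, the template's free end, (200,279) to (219,175), lies where home predicts, (198,279) to (217,168), and its side runs along the fence. Only the profile's end face shows below it, so it is flush there. I'll press a little more into the fence and see whether it is solid.

{"api": "jog_arm", "payload": {"deltas": [[0,0,0,0,0.15,-0.05,0.5],[0,0,0,0,0,0,0.5],[0,0,0,0,0,0,0.5]]}}

```text
t: 20.78
tool_pos: [0.5775, 0.2363, 0.0636]
tool_rot: [-2.362, -2.069, 0.025]
contact_force: [-13.0, -14.8, 7.4]
opening: 0.053
```

{"api": "jog_arm", "payload": {"deltas": [[0,0,0,0,0.15,-0.05,0.5],[0,0,0,0,0,0,0.5],[0,0,0,0,0,0,0.5],[0,0,0,0,0,0,0.5],[0,0,0,0,0,0,0.5]]}}

```text
t: 21.2
tool_pos: [0.5777, 0.2363, 0.0637]
tool_rot: [-2.36, -2.067, 0.029]
contact_force: [-15.9, -13.3, 9.3]
opening: 0.0531
```

Run:
```python
from h import *
go(578.3,239.7,63,-7.7)
im,d=vision.get_image('top'); np.savez('t6.npz',im=im,d=d)
im2,d2=vision.get_image('side')
A=cv2.resize(im[140:205,215:280,::-1],None,fx=6,fy=6,interpolation=cv2.INTER_CUBIC)
B=cv2.resize(im2[130:195,270:335,::-1],None,fx=6,fy=6,interpolation=cv2.INTER_CUBIC)
cv2.imwrite('pics/p6.png',np.hstack([A,B]))
# numeric: template-top patch and profile wall, in the fixture frame
a=np.deg2rad(-7.7);R=np.array([[np.cos(a),-np.sin(a)],[np.sin(a),np.cos(a)]]);O=np.array([547.9,223.6])
P=cloud('top',d)*1000; f=(P[...,:2]-O)@R
m=(f[...,0]>5)&(f[...,0]<50)&(f[...,1]>-32)&(f[...,1]<-15)&(P[...,2]>50)&(P[...,2]<100)
print("template z",np.median(P[m][:,2]).round(1),"n",m.sum())
A_=np.c_[f[m],np.ones(m.sum())]; print("slope x,y",np.linalg.lstsq(A_,P[m][:,2],rcond=None)[0].round(3))
o=ctrl.get_obs(); print(o['contact_force'].round(1),"fixture F",(R.T@o['contact_force'][:2]).round(1))
# bystanders: change in image against the start outside the arm
im0=np.load('top0.npz')['im']; 
for nm,(u,v) in dict(short=(344,141),tape=(417,247),screwdriver=(480,165),bottle=(142,209),square=(290,110),drill=(150,125),tray=(404,125)).items():
    w=np.s_[v-25:v+25,u-30:u+30]; print(nm,np.abs(im[w].astype(int)-im0[w]).mean().round(1),cv2.phaseCorrelate(cv2.cvtColor(im0[w],7).astype(np.float32),cv2.cvtColor(im[w],7).astype(np.float32)))
```

```text
now [577.7 236.3  63.7] yaw -7.58 q [ 0.27  0.24  1.74 -0.01  1.18  0.41] F [-15.9 -13.3   9.3] open 0.0531 t 21.2
 turn [-0.0148  0.0114  0.0022]  shift cm [0.34 0.01 0.07]
template z 73.0 n 89
slope x,y [-2.1000e-02 -5.6000e-02  7.1971e+01]
[-16.4 -14.4  10.3] fixture F [-14.3 -16.4]
short 13.9 ((0.04327256518168454, -0.009472830025341494), 1.003665342648824)
tape 11.6 ((-0.0033926996245874363, 0.07347847968652133), 0.9719293588002523)
screwdriver 10.5 ((0.08651305500831086, 0.020221394486469535), 1.0161664814949036)
bottle 17.9 ((0.06608636643898436, 0.0781997698310235), 0.9331440321604411)
square 12.1 ((-0.030381427650603143, -0.007081193574560274), 0.9674400749206543)
drill 8.9 ((-0.08563838650846378, 0.01179581289471443), 0.9310590194066366)
tray 13.7 ((0.1321675518369183, -0.011568928017595681), 0.8391110671361287)
```

View pics/p6.png

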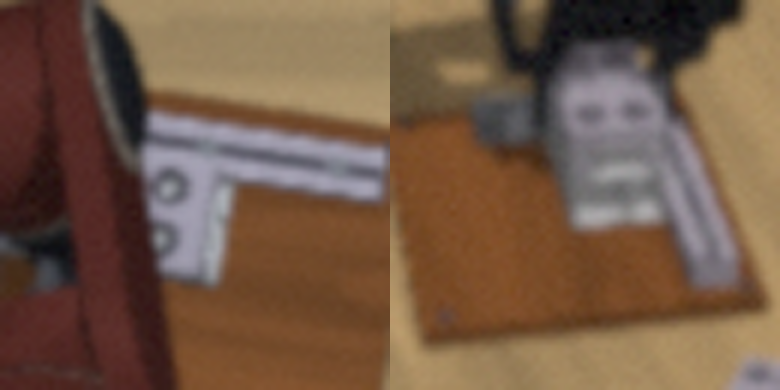

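Both stops hold solidly, with about 14 N on the fence and 16 N on the end stop, and the bystanders haven't moved (under 0.15 px). The only flaw is a slight tool tilt, about 0.015 rad, from pushing above the stops. I'll take it out and ease the push.

{"api": "jog_arm", "payload": {"deltas": [[-0.015,0.012,0,0,-0.1,0,0.5],[0,0,0,0,0,0,0.5],[0,0,0,0,0,0,0.5],[0,0,0,0,0,0,0.5],[0,0,0,0,0,0,0.5],[0,0,0,0,0,0,0.5]]}}

```text
t: 21.8
tool_pos: [0.5771, 0.2361, 0.0631]
tool_rot: [2.362, 2.07, 0.002]
contact_force: [-12.1, -14.1, 5.3]
opening: 0.0528
```

Run:
```python
from h import *
go(578.3,239.7,63,-7.7)
a=np.deg2rad(-7.7);R=np.array([[np.cos(a),-np.sin(a)],[np.sin(a),np.cos(a)]])
o=ctrl.get_obs(); print("fixture F",(R.T@o['contact_force'][:2]).round(1),o['wrist_torque'].round(2))
```

```text
now [577.1 236.1  63.1] yaw -7.55 q [ 0.27  0.23  1.75 -0.    1.16  0.4 ] F [-12.1 -14.1   5.3] open 0.0528 t 21.8
 turn [ 0.0012 -0.0003  0.0027]  shift cm [0.37 0.07 0.01]
fixture F [-10.1 -15.6] [-2.28  2.09  0.31]
```

The tool is level now. TCP y sits about 3 mm short of the camera's estimate of home, so I'll rule out stiction: unload the board and fence friction and see whether the pair creeps towards the end stop.

{"api": "jog_arm", "payload": {"deltas": [[0,0,0,0,-0.25,-0.15,0.5],[0,0,0,0,0,0,0.5],[0,0,0,0,0,0,0.5],[0,0,0,0,0,0,0.5],[0,0,0,0,0,0,0.5]]}}

```text
t: 22.22
tool_pos: [0.5767, 0.2368, 0.0642]
tool_rot: [2.361, 2.067, 0.011]
contact_force: [-3.2, -10.4, -2.9]
opening: 0.0532
```

Run:
```python
from h import *
go(578.3,239.7,63,-7.7)
im,d=vision.get_image('top'); im2,d2=vision.get_image('side')
a=np.deg2rad(-7.7);R=np.array([[np.cos(a),-np.sin(a)],[np.sin(a),np.cos(a)]]);O=np.array([547.9,223.6])
o=ctrl.get_obs(); print("fixture F",(R.T@o['contact_force'][:2]).round(1))
# edge position along fixture y on the template top (z 72) and fence end (z 32), grey profile sampled by projection
g=cv2.cvtColor(cv2.cvtColor(im,cv2.COLOR_RGB2HSV),cv2.COLOR_BGR2RGB)  # channels V,S,H
S=cv2.cvtColor(im,cv2.COLOR_RGB2HSV)[...,1].astype(np.float32)
def line(xs,y0,y1,z):
    ys=np.arange(y0,y1,.5); acc=0
    for x in xs:
        P=np.array([np.r_[O+R@[x,y],z]/1000 for y in ys]); uv=proj('top',P).astype(np.float32)
        acc=acc+cv2.remap(S,uv[:,:1],uv[:,1:],cv2.INTER_LINEAR)[:,0]
    return ys,acc/len(xs)
ys,l=line(range(62,75,2),-120,-98,32); mid=(l[:6].mean()+l[-6:].mean())/2; print("fence end y",ys[np.argmin(abs(l-mid))],"(nominal -110)",l[[0,-1]].round())
# end stop height near face, left visible part
for x0,x1 in((-38,-25),(-25,-10)):
    ys,l=line(range(x0,x1,2),60,90,32); print("stop profile",l[::4].round().tolist())
V=cv2.cvtColor(im,cv2.COLOR_RGB2HSV)[...,2]
ys,l=line(range(8,50,3),-60,-20,12); print("prof/board bottom edge S from y=-60:",l[::3].round().tolist())
```

```text
now [576.7 236.8  64.2] yaw -7.58 q [ 0.27  0.23  1.75 -0.    1.15  0.4 ] F [ -3.2 -10.4  -2.9] open 0.0532 t 22.2167
 turn [ 0.0073 -0.0027  0.0021]  shift cm [0.31 0.12 0.12]
fixture F [ -1.1 -11.5]
fence end y -113.0 (nominal -110) [161.  28.]
stop profile [154.0, 155.0, 153.0, 148.0, 132.0, 98.0, 52.0, 33.0, 29.0, 27.0, 27.0, 27.0, 25.0, 26.0, 26.0]
stop profile [156.0, 162.0, 161.0, 147.0, 116.0, 72.0, 31.0, 18.0, 24.0, 28.0, 29.0, 31.0, 31.0, 29.0, 30.0]
prof/board bottom edge S from y=-60: [162.0, 161.0, 161.0, 161.0, 161.0, 161.0, 160.0, 160.0, 161.0, 160.0, 161.0, 162.0, 160.0, 155.0, 139.0, 112.0, 75.0, 40.0, 19.0, 11.0, 12.0, 15.0, 16.0, 18.0, 20.0, 22.0, 24.0]
```

Confirmed: with the board and fence unloaded, the pair stays put and the stop still takes 11.5 N. The camera also puts the stop face and the fence end 3–4 mm lower in y than my board estimate, which explains the offset. I'll restore the seating and the press.

{"api": "jog_arm", "payload": {"deltas": [[0,0,0,0,0.1,0.15,0.5],[0,0,0,0,0.15,0,0.5],[0,0,0,0,0,0,0.5],[0,0,0,0,0,0,0.5],[0,0,0,0,0,0,0.5],[0,0,0,0,0,0,0.5],[0,0,0,0,0,0,0.5]]}}

```text
t: 22.9
tool_pos: [0.5772, 0.2366, 0.0634]
tool_rot: [-2.363, -2.069, -0.003]
contact_force: [-12.0, -13.5, 6.0]
opening: 0.0531
```

{"api": "jog_arm", "payload": {"deltas": [[0,0,0,0,0,0,0.5],[0,0,0,0,0,0,0.5],[0,0,0,0,0,0,0.5],[0,0,0,0,0,0,0.5],[0,0,0,0,0,0,0.5],[0,0,0,0,0,0,0.5]]}}

```text
t: 23.4
tool_pos: [0.5772, 0.2366, 0.0634]
tool_rot: [-2.363, -2.069, -0.003]
contact_force: [-12.6, -13.6, 5.7]
opening: 0.0536
```

Run:
```python
from h import *
go(578.3,239.7,63,-7.7)
a=np.deg2rad(-7.7);R=np.array([[np.cos(a),-np.sin(a)],[np.sin(a),np.cos(a)]])
o=ctrl.get_obs(); print("fixture F",(R.T@o['contact_force'][:2]).round(1))
im,d=vision.get_image('side'); im2,_=vision.get_image('top')
cv2.imwrite('pics/p7.png',np.hstack([cv2.resize(i[:, :, ::-1],None,fx=8,fy=8,interpolation=cv2.INTER_CUBIC) for i in (im[130:175,285:330],im2[145:190,230:275])]))
```

```text
now [577.2 236.6  63.4] yaw -7.59 q [0.27 0.23 1.75 0.   1.16 0.4 ] F [-12.6 -13.6   5.7] open 0.0536 t 23.4
 turn [ 0.0011 -0.0015  0.002 ]  shift cm [0.32 0.07 0.04]
fixture F [-10.7 -15.2]
```

View pics/p7.png

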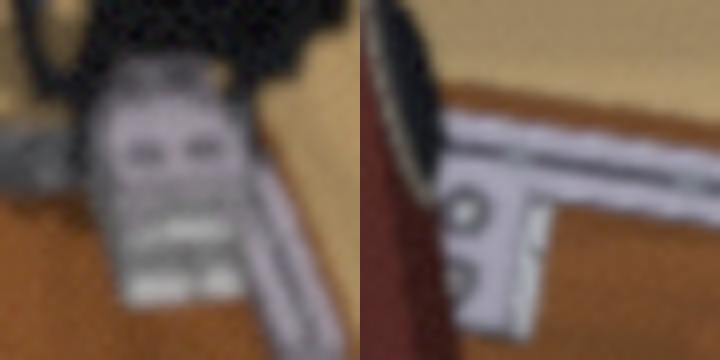

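The profile stands flat with the template squarely on it (left half, end face from (105,190) to (243,300)) and lies against the fence. The force is steady, so I'm handing it in.

```bash
python3 -c "
from station import ctrl
print(ctrl.finish_job())"
```

```text
the job is handed in; nothing more can be done
None
```

I laid the large template on the long profile, squared the two by gripping both together, and pushed the pair into the corner. I handed the job in at 23.5 s, with the gripper still holding the pair pressed against both stops; no verdict is reported.

- **Press:** the last reading was steady at about 10.7 N towards the fence and 15.2 N towards the end stop. These are wrist forces, so they include some friction. With the board and fence nearly unloaded, the end stop still took about 11.5 N and the pair did not move, so that contact is real.
- **Level:** the tool was within 0.002 rad of vertical, after I took out about 0.015 rad of tilt caused by the push.
- **Flush:** the last pictures show the template flush with the free end of the profile. I judged this by eye in enlarged crops. The end at the stop was hidden by the arm.
- **Bystanders:** they had moved less than 0.15 pixel when checked at about 21 s. I did not check them again after the last small adjustments.
- **Checks that disagreed:** the arm stopped about 3 mm short of home along the fence by my first board estimate. A later image check put the fence end and the stop face 3–4 mm off that estimate, in the same direction. A depth fit of the template's tilt gave a slope of up to 0.056, but it was too noisy to trust.

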